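# Turn the ring hanger and draw it up out of the cleaner's slotted guard

### The arm

A 7-joint arm with a two-finger parallel gripper is mounted at the origin on the work surface. World frame = base frame: x ahead of the robot, y to its left, z up, the work surface at z = 0. Lengths are in m, angles in rad, forces in N, time in s.
With the tool pointing down it reaches from about 0.4 to 0.85 m from the base axis. Payload 10.4 kg.
Tool frame: the origin (TCP) lies at the very end of the fingers, on their centre line; the grasp point (between the pads) lies r.tcp_to_grasp behind it (r.tcp_to_grasp is the distance from the TCP to the grasp point, in m); z points along the fingers, y is the line along which they close (so a half turn about z gives the same grasp; the last joint's range is limited). The gripper opens to 87 mm and grips with 3 to 60 N. Pads are 19 mm wide; open, the fingers measure 117 mm over their backs; the gripper's body (75 mm by 190 mm) begins 51 mm behind the grasp point.
Start: joints at [1.148, 0.332, -0.065, 1.46, 0.022, 1.35, -0.088], TCP at [0.243, -0.576, 0.223] pointing down, gripper open.
Joint ranges: [-2.6, 2.6], [-0.5, 2.12], [-1.47, 1.34], [0.16, 2.42], [-1.27, 4.41], [0.06, 2.06], [-2.6, 2.6]. Speed limits (rad/s): [2.22, 2.22, 2.79, 2.79, 3.14, 3.14, 3.14].

### API

Orientations are given as a unit quaternion [x, y, z, w].
In Python, from bench import monitor, cams, ticket, r gives the robot as it stands.
- The arm moves only by the shell command python3 -m crank 'ROWS' [OPENING] [FORCE]. ROWS is a JSON object whose one key "steps" holds a list of rows, each a list of 2 entries, a list of its own where there are three numbers: the shift along the world's x, y, z in units of 25 mm (1.0 is 25 mm), then the turn, a rotation vector about the world's x, y, z in units of 5 degrees (1.0 is 5 degrees). In form: {"steps": [[[x, y, z], [ax, ay, az]], ...]}. A call has 1 to 10 rows; each row shifts and turns the commanded pose from where the row before left it; what a row does not reach is not made up. A row lasts 1/12 s, in which the tool goes at most 41.7 mm and 7.16 degrees, less where a joint would pass 70% of its speed; a pose out of reach is approached as far as the arm can. A call is refused whole if a number of a shift passes 1 or a number of a turn 1, either way. A call with a gripper value outside its range is refused whole. OPENING is the finger opening in mm, from 0 to 87, set as the call begins (- or left out, the last holds). The fingers move at their own pace and stop on an object; FORCE is the grip in N (left out, the last holds). Time passes only in rows, so rows that do not move let the fingers close. It gives the time, the measured TCP pose, the force, the opening and the grip force at its end, in the units of the state.
- monitor.read_state(): the state, without advancing time (a new reading comes with each control period).
- cams.camera(name): name is "scene" or "side" or "wrist"; returns a dict with "pixels" (400x640x3 uint8, blue, green, red), "z_map" (400x640 float32, m along the optical axis (not along the pixel's ray), 0 where there is no reading), "vfov" (degrees; the focal length in pixels is half the picture's height over the tangent of half this angle, whatever the lens; pixels are square), "cx", "cy" (the principal point, pixels), "T" (4x4, takes a point from camera to world coordinates). Camera axes: x right, y up, looking along -z (the intrinsics and any distortion apply to the point x, -y, -z); pixel columns grow to the right and rows downward; lengths in m; the calibration is good to about 2 mm. A picture is of the moment at which its call begins.
- ticket.close_job(): hands the job in; it is judged then, once.
The state is a dict: "time": time; "joint_positions": joint angles; "joint_vel": joint speeds; "joint_torque": joint torques, N m; "ee_pos": TCP position; "eef_rot": TCP orientation; "ft_force": force on the tool from outside, world axes, zero at the start; "torque": the same for the moment, N m; "width": finger opening in m; "grip_force": force on a finger pad.
Only numpy, scipy, OpenCV 4.12 (cv2) and the standard library are available. Lean on these libraries where they do the work, as an engineer would, in place of code of your own. Each camera call takes 0.05 s, during which the arm holds its last target. There are 200 camera calls.

### The job

Take the ring hanger with the yellow tab out of the drained ultrasonic cleaner: turn it until its foot bar lies along its slot in the guard plate, draw it straight up without forcing it against the guard, and stand it upright near the middle of the blue drying tray. Leave the black-tabbed hanger where it is.

Things in the scene. Friction and masses are not known exactly. Their poses are not given: they have to be found in the camera images.
- yellow_hanger: Hanger to take out, 0.15 kg, loose: steel foot bar 60 long (x) x 22 (y) x 16 high, stem diameter 10, yellow grip tab 40 long (x, parallel to the bar) x 14 thick (y), 88 to 120 above the origin. Origin: centre of the foot's underside, z up the stem. Stands on the tank floor, within 5 mm of a slot centre, bar under the guard and 50 to 90 degrees across the slot, either way; tab above.
- black_hanger: Hanger to leave alone: same size, form, origin and axes as the yellow one, but with a black tab; stands likewise, foot under the guard, in the other slot. Either hanger may be in either slot.
- cleaner: White cleaner, fixed, dry, 150 (x) x 250 (y) x 113 high. Origin: centre of underside, z up. Tank floor at z 40; guard plate 3 thick, top at z 113, with two slots centred at x 0, y +55 and -55, each 78 long (x) x 40 wide (y). A foot passes only within 15 degrees of the cleaner's x axis; centred and in line it has 9 mm spare each side. The tank below is open, 110 (x) x 210 (y).
- tray_in (a point): Centre of the inner floor (4 mm above the bench) of the fixed blue square drying tray, 160 x 160 outside, walls 4 thick and rim 16 above the bench; z up. It stands on the side of the bench the cleaner does not.
Things that resemble listed ones, but are neither listed nor needed, are in the scene too. Of the things shaped like the part that bears tray_in, the blue one is meant.

How it is judged:
On the way, in this order (a step that is already met when the one before it is completed fails the run):
1. the yellow hanger is turned in line with its slot (within 19 degrees) with its foot still below the guard's top (angle between the x axis of yellow_hanger and the x axis of cleaner, either way round below 0.33 rad and z of yellow_hanger in the frame of cleaner below 0.113 m), for 0.05 s.
2. its foot is drawn up clear of the guard (z of yellow_hanger in the frame of cleaner above 0.115 m), for 0.05 s.
At the end, for the whole second after the job is handed in: The yellow hanger stands upright (within 7 degrees), released and at rest on the floor of the blue tray, its foot centre within 40 mm of the tray's centre (horizontal distance between yellow_hanger and tray_in below 0.04 m and z of yellow_hanger in the frame of tray_in between -0.004 and 0.006 m and angle between yellow_hanger's own z axis and vertical below 0.12 rad and linear speed of yellow_hanger below 0.02 m/s and contact force between the fingers and yellow_hanger below 0.1 N); the robot touches nothing.
It fails at once if the black hanger is shifted more than 20 mm (distance of black_hanger from where it was at the start of the episode above 0.02 m).
It fails at once if the yellow hanger is forced against the cleaner with more than 40 N (contact force between yellow_hanger and cleaner above 40 N).
It also fails if it takes over 42 s, if anything falls off the work surface, if the arm or the gripper's body presses on something with over 40 N, if the wrist force passes 120 N, or if a joint passes its speed limit or range.

## Working session

There is one attempt and no reset: what is moved stays moved. The work goes in short steps, Python scripts to look and compute and a shell command to move; the robot and the scene stay as the last step left them, time stands still between calls to the robot, and variables do not carry over. Pictures are saved under pics/ and viewed, at most 10 in all, crops included, and the job is handed in when it is done.

```bash
mkdir -p pics
cat > h.py <<'E'
import numpy as np, cv2
from bench import monitor, cams, ticket, r
def shot(n,save=None):
    c=cams.camera(n)
    if save: cv2.imwrite('pics/'+save,c['pixels'])
    return c
def cloud(c):
    h,w=c['z_map'].shape; f=h/2/np.tan(np.radians(c['vfov'])/2)
    v,u=np.mgrid[:h,:w]; z=c['z_map']
    p=np.stack([(u-c['cx'])/f*z,-(v-c['cy'])/f*z,-z],-1)
    return p@c['T'][:3,:3].T+c['T'][:3,3]
E
python3 - <<'E'
from h import *
s=monitor.read_state();print(s,r.tcp_to_grasp)
for n in('scene','side','wrist'):
    c=shot(n,n+'0.png');np.savez(n+'0.npz',**c);print(n,{k:v for k,v in c.items() if k not in('pixels','z_map')})
a=cv2.imread('pics/scene0.png');b=cv2.imread('pics/side0.png')
E
```

```text
{'time': 0.0, 'joint_positions': array([ 1.14840595,  0.33286762, -0.06467176,  1.46090806,  0.02160227,
        1.34987607, -0.0884748 ]), 'joint_vel': array([-3.34470199e-04,  2.92866634e-04, -9.70730868e-04,  1.59530575e-03,
        1.44766891e-04, -1.88156402e-05, -1.57689933e-03]), 'joint_torque': array([ 1.12426233e-04, -6.23237801e+01,  2.46640330e-02, -3.89892733e+01,
       -6.13692217e-02,  3.95834120e-02,  1.70532467e-04]), 'ee_pos': array([ 0.24310371, -0.57538746,  0.22177239]), 'eef_rot': array([ 9.80085252e-01,  1.98576017e-01, -1.70834873e-04, -6.60160548e-04]), 'ft_force': array([ 0.04557827, -0.71374889, -0.35191483]), 'torque': array([-0.0125896 ,  0.02157203, -0.02350738]), 'grip_force': 0.0, 'width': 0.08689258048138317} 0.0187
scene {'vfov': 54.94898044780275, 'cx': 316.59461527811834, 'cy': 200.3219400864661, 'T': array([[-0.48334054, -0.53495448,  0.6929687 ,  1.14098215],
       [ 0.87532047, -0.30797806,  0.3727782 ,  0.32485421],
       [ 0.01399979,  0.78674851,  0.61711489,  0.66529174],
       [ 0.        ,  0.        ,  0.        ,  1.        ]])}
side {'vfov': 48.8821011265367, 'cx': 315.65317556466493, 'cy': 203.89264058849125, 'T': array([[-0.77972919,  0.42156839, -0.46292816, -0.06191365],
       [-0.62596646, -0.50866299,  0.59112431,  0.62526456],
       [ 0.0137249 ,  0.75069438,  0.66050706,  0.78228314],
       [ 0.        ,  0.        ,  0.        ,  1.        ]])}
wrist {'vfov': 61.28934306998662, 'cx': 319.1531065131393, 'cy': 199.00152807682198, 'T': array([[ 0.38888897,  0.89040507,  0.23652522,  0.30775895],
       [-0.92128316,  0.3763118 ,  0.09811607, -0.54830916],
       [-0.00164418, -0.25606296,  0.96665871,  0.38500496],
       [ 0.        ,  0.        ,  0.        ,  1.        ]])}
```

View pics/scene0.png

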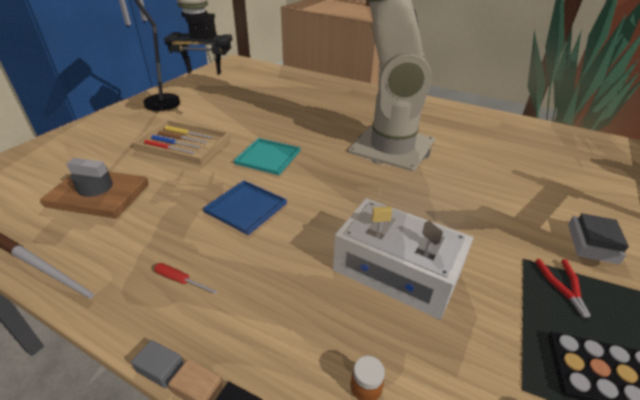

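View pics/side0.png

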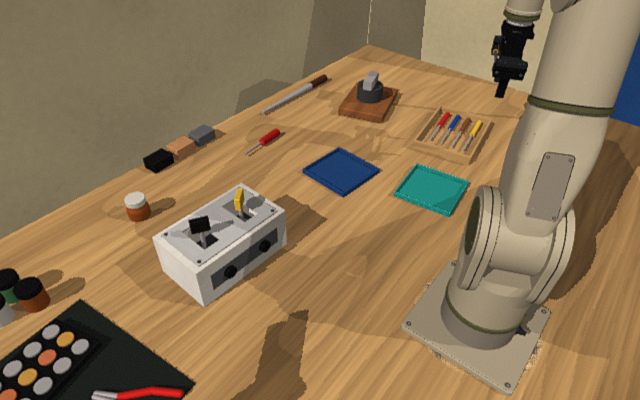

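The scene shot has the yellow tab at (381,216), the black tab at (433,232), the blue tray at (246,207) and a teal lookalike tray at (267,156). The side shot has the yellow tab at (239,203), the black tab at (200,225), the blue tray at (341,171) and the teal tray at (432,189). The one hanger with a yellow tab and the blue tray are the ones meant.

Run:
```python
from h import *
ims=[]
for n,(u0,u1,v0,v1) in(('scene',(320,480,190,310)),('side',(145,295,175,305))):
    c=dict(np.load(n+'0.npz'));P=cloud(c);bgr=c['pixels'];hsv=cv2.cvtColor(bgr,cv2.COLOR_BGR2HSV)
    win=np.zeros(hsv.shape[:2],bool);win[v0:v1,u0:u1]=1
    H,S,V=[hsv[...,i].astype(int) for i in range(3)]
    ok=c['z_map']>0
    y=win&ok&(H>18)&(H<34)&(S>110)&(P[...,2]>.1)
    blue=ok&(H>103)&(H<120)&(S>130)&(P[...,2]<.05)&(P[...,2]>-.03)&(np.hypot(P[...,0]-.5,P[...,1])<.5)
    bl=win&ok&(P[...,2]>.125)&~y&(V<110)
    for nm,m in(('yellow',y),('black',bl),('blue',blue)):
        p=P[m]; print(n,nm,len(p),np.median(p,0).round(4),p.min(0).round(3),p.max(0).round(3))
    p=P[blue];rect=cv2.minAreaRect((p[:,:2]*1000).astype(np.float32));print(' tray rect',rect)
    p=P[y];print(' ytab',cv2.minAreaRect((p[:,:2]*1000).astype(np.float32)),np.percentile(p[:,2],[5,50,95]).round(4))
    p=P[bl]
    if len(p): print(' btab',cv2.minAreaRect((p[:,:2]*1000).astype(np.float32)))
    top=win&ok&(P[...,2]>.105)&(P[...,2]<.121)&(S<60)&(V>90);p=P[top];print(' guard',cv2.minAreaRect((p[:,:2]*1000).astype(np.float32)),np.median(p[:,2]))
    bench=P[ok&(abs(P[...,2])<.01)];print(' bench z',np.median(bench[:,2]))
    ims.append(cv2.resize(bgr[v0:v1,u0:u1],(400,330),interpolation=2))
cv2.imwrite('pics/crop1.png',np.hstack(ims))
```

```text
scene yellow 227 [0.5331 0.153  0.1498] [0.515 0.136 0.131] [0.546 0.168 0.163]
scene black 293 [0.538  0.261  0.1491] [0.519 0.242 0.125] [0.548 0.279 0.161]
scene blue 2145 [ 0.5193 -0.2316  0.0039] [ 0.432 -0.313  0.   ] [0.612 0.256 0.05 ]
 tray rect ((540.5472412109375, -24.10784912109375), (572.328369140625, 160.81199645996094), 84.22791290283203)
 ytab ((530.6959228515625, 151.25466918945312), (12.790543556213379, 37.4031982421875), 35.214271545410156) [0.1332 0.1498 0.1602]
 btab ((534.4909057617188, 260.1266174316406), (37.44382095336914, 13.984065055847168), 60.475074768066406)
 guard ((531.6212768554688, 206.38363647460938), (250.68621826171875, 154.85899353027344), 87.35713958740234) 0.11190232083557106
 bench z -0.00031017573317970726
side yellow 181 [0.5207 0.1575 0.154 ] [0.511 0.133 0.117] [0.541 0.274 0.163]
side black 292 [0.5264 0.2615 0.1494] [0.514 0.241 0.125] [0.543 0.279 0.163]
side blue 2006 [ 0.5162 -0.2285  0.0056] [ 0.432 -0.316 -0.001] [0.928 0.11  0.02 ]
 tray rect ((699.53564453125, -132.5398406982422), (627.5787353515625, 219.18710327148438), 27.648216247558594)
 ytab ((523.4721069335938, 202.720458984375), (29.321910858154297, 140.4461212158203), 2.995743751525879) [0.1316 0.154  0.1617]
 btab ((529.02685546875, 259.98431396484375), (39.82112121582031, 15.275286674499512), 63.02501678466797)
 guard ((531.0164794921875, 206.35726928710938), (251.34120178222656, 154.70806884765625), 87.39574432373047) 0.11295065296799012
 bench z 0.0009871612977944144
```

View pics/crop1.png

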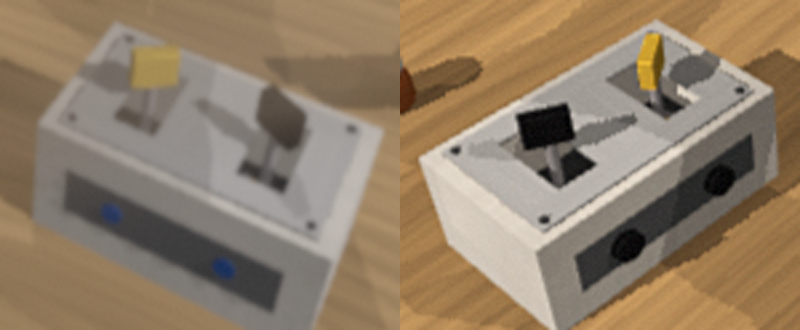

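The crop confirms the yellow tab: it is the one farther from the black tab, in the slot on the robot's -y side, with its top at z≈0.160 as expected. Next I move above it for a close look with the wrist camera.

```bash
python3 -m crank '{"steps":[[[1,0.5,0.6],[0,0,0]],[[1,1,0.6],[0,0,1]],[[1,1,0.6],[0,0,1]],[[1,1,0.6],[0,0,1]],[[1,1,0.6],[0,0,1]],[[1,1,0],[0,0,1]],[[1,1,0],[0,0,1]],[[1,1,0],[0,0,1]],[[1,1,0],[0,0,1]],[[1,1,0],[0,0,1]]]}' 50 20
python3 -m crank '{"steps":[[[1,1,0],[0,0,1]],[[0.5,1,0],[0,0,1]],[[0,1,0],[0,0,1]],[[0,1,0],[0,0,1]],[[0,1,0],[0,0,1]],[[0,1,0],[0,0,1]],[[0,1,0],[0,0,1]],[[0,1,0],[0,0,1]],[[0,1,0],[0,0,1]],[[0,1,0],[0,0,1]]]}'
python3 -m crank '{"steps":[[[0,1,0],[0,0,1]],[[0,1,0],[0,0,0.4]],[[0,1,0],[0,0,0]],[[0,1,0],[0,0,0]],[[0,1,0],[0,0,0]],[[0,1,0],[0,0,0]],[[0,1,0],[0,0,0]],[[0,0.5,0],[0,0,0]],[[0,0,0],[0,0,0]],[[0,0,0],[0,0,0]]]}'
cat > meas.py <<'E'
import sys
from h import *
n=sys.argv[1];s=monitor.read_state();c=shot('wrist',n+'.png');P=cloud(c);hsv=cv2.cvtColor(c['pixels'],cv2.COLOR_BGR2HSV).astype(int)
H,S,V=hsv[...,0],hsv[...,1],hsv[...,2];ok=c['z_map']>0
from scipy.spatial.transform import Rotation as R
y=R.from_quat(s['eef_rot']).as_matrix();print('t',s['time'],'tcp',s['ee_pos'].round(4),'closing deg',np.degrees(np.arctan2(y[1,1],y[0,1])).round(1),'tilt z',y[:,2].round(3),'j7',s['joint_positions'][6].round(2),'w',s['width'],'F',s['ft_force'].round(1))
def rect(nm,m):
    m=cv2.morphologyEx(m.astype(np.uint8),cv2.MORPH_OPEN,np.ones((3,3)));k,l,st,_=cv2.connectedComponentsWithStats(m)
    if k<2: return print(nm,'none')
    m=l==1+st[1:,4].argmax();p=P[m];vu=np.argwhere(m).mean(0)
    print(nm,len(p),'px',vu[::-1].round(),cv2.minAreaRect((p[:,:2]*1000).astype(np.float32)),'z',np.percentile(p[:,2],[5,50,95]).round(4))
yel=ok&(H>18)&(H<34)&(S>110)&(P[...,2]>.1)
rect('yellow',yel);rect('yellow top',yel&(P[...,2]>np.percentile(P[yel][:,2],95)-.006 if yel.any() else yel))
rect('guard',ok&(P[...,2]>.106)&(P[...,2]<.12)&(S<60)&(V>80))
rect('black',ok&(P[...,2]>.125)&(P[...,2]<.17)&(V<90)&~yel)
rect('blue',ok&(H>103)&(H<120)&(S>130)&(P[...,2]<.03))
E
python3 meas.py w1
```

```text
time: 0.98
ee_pos: [0.4942, -0.3368, 0.2975]
eef_rot: [0.828, 0.56, -0.0, -0.0]
ft_force: [1.1, -0.9, 0.4]
width: 0.0503
grip_force: 0.0
time: 1.82
ee_pos: [0.5305, -0.0871, 0.2974]
eef_rot: [0.514, 0.858, -0.0, -0.0]
ft_force: [0.1, 0.0, 0.0]
width: 0.05
grip_force: 0.0
time: 2.65
ee_pos: [0.5306, 0.0996, 0.2974]
eef_rot: [0.462, 0.887, -0.0, -0.0]
ft_force: [0.5, -0.0, 0.2]
width: 0.0504
grip_force: 0.0
t 2.65 tcp [0.5306 0.0996 0.2974] closing deg 35.0 tilt z [-0. -0. -1.] j7 0.25 w 0.05037442202001286 F [ 0.5 -0.   0.2]
yellow 5612 px [409. 326.] ((546.6517944335938, 120.76097106933594), (110.09475708007812, 33.986724853515625), 35.30723571777344) z [0.3922 0.396  0.3984]
yellow top 5204 px [405. 327.] ((530.939697265625, 128.6643829345703), (83.40777587890625, 2.7206878662109375), 35.05842208862305) z [0.3934 0.3961 0.3985]
guard 27844 px [380.  99.] ((530.7027587890625, 206.7230682373047), (250.8972625732422, 150.57334899902344), 87.52098083496094) z [0.1105 0.1139 0.1153]
black 1039 px [426.  35.] ((530.0679931640625, 258.19091796875), (38.713008880615234, 14.061322212219238), 59.30276107788086) z [0.1411 0.1608 0.1623]
blue none
```

View pics/w1.png

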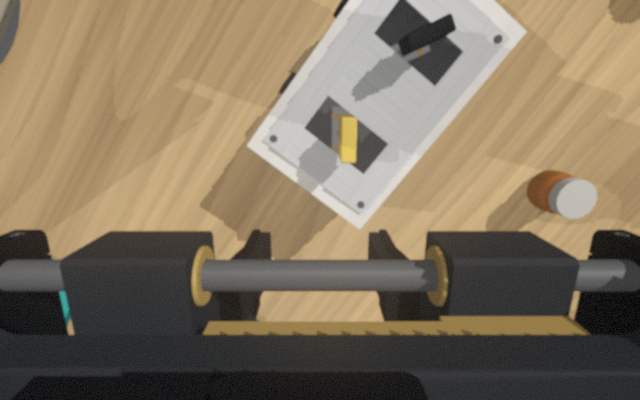

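The wrist view shows the yellow tab at (348,140) and the black tab at (428,35). The measured "yellow" blob was gripper brass, so I limit the mask by height.

```bash
sed -i 's/(P\[...,2\]>.1)$/(P[...,2]>.1)\&(P[...,2]<.2)/' meas.py; python3 meas.py w2
python3 - <<'E'
from h import *
for n in('scene','side'):
    c=dict(np.load(n+'0.npz'));P=cloud(c);hsv=cv2.cvtColor(c['pixels'],cv2.COLOR_BGR2HSV).astype(int)
    m=(c['z_map']>0)&(hsv[...,0]>103)&(hsv[...,0]<120)&(hsv[...,1]>130)&(P[...,2]<.03)&(P[...,1]<-.1)&(P[...,1]>-.4)&(P[...,0]<.7)&(P[...,0]>.3)
    p=P[m];print(n,cv2.minAreaRect((p[:,:2]*1000).astype(np.float32)),np.percentile(p[:,2],[2,50,98]))
E
```

```text
t 2.7 tcp [0.5308 0.0985 0.2973] closing deg 34.9 tilt z [-0. -0. -1.] j7 0.25 w 0.049719316227494405 F [ 0.2 -0.5 -0.8]
yellow 758 px [348. 138.] ((526.9581909179688, 150.4586181640625), (14.15733528137207, 38.89501953125), 35.22730255126953) z [0.1479 0.1609 0.1622]
yellow top 705 px [349. 139.] ((527.1340942382812, 150.21377563476562), (14.15548324584961, 38.293479919433594), 35.247398376464844) z [0.1594 0.1609 0.1622]
guard 27783 px [380.  98.] ((530.65966796875, 206.53358459472656), (250.92080688476562, 150.616455078125), 87.44355773925781) z [0.1105 0.1139 0.1153]
black 1052 px [427.  34.] ((530.1248779296875, 258.22174072265625), (38.914241790771484, 13.995121955871582), 59.33408737182617) z [0.141  0.1608 0.1623]
blue none
scene ((519.7308959960938, -228.50115966796875), (161.01507568359375, 160.91763305664062), 84.38300323486328) [0.00126436 0.00393177 0.01578941]
side ((517.435302734375, -228.34957885742188), (165.27191162109375, 161.8937225341797), 84.35567474365234) [0.00179529 0.00562341 0.01735502]
```

Measurements agree. The yellow tab is at (0.528, 0.151) with its top at z 0.161, and its slot centre is (0.528, 0.152). The turn needed is +52°. The tray centre is (0.5195, -0.2285), with its rim at z 0.016.

```bash
python3 -m crank '{"steps":[[[-0.1,1,0],[0,0,0]],[[0,1,0],[0,0,0]],[[0,0.1,-0.8],[0,0,0]],[[0,0,-1],[0,0,0]],[[0,0,-1],[0,0,0]],[[0,0,-1],[0,0,0]],[[0,0,-1],[0,0,0]],[[0,0,-0.8],[0,0,0]],[[0,0,-0.6],[0,0,0]],[[0,0,-0.6],[0,0,0]]]}' 50
python3 -m crank '{"steps":[[[0,0,0],[0,0,0]],[[0,0,0],[0,0,0]]]}'
python3 -m crank '{"steps":[[[0,0,0],[0,0,0]],[[0,0,0],[0,0,0]],[[0,0,0],[0,0,0]],[[0,0,0],[0,0,0]],[[0,0,0],[0,0,0]],[[0,0,0],[0,0,0]],[[0,0,0],[0,0,0]],[[0,0,0],[0,0,0]]]}' 0 25
```

```text
time: 3.58
ee_pos: [0.5284, 0.15, 0.1263]
eef_rot: [0.463, 0.886, -0.0, -0.0]
ft_force: [0.4, -0.0, 0.4]
width: 0.0499
grip_force: 0.0
time: 3.75
ee_pos: [0.5282, 0.1506, 0.1273]
eef_rot: [0.463, 0.886, -0.0, -0.0]
ft_force: [-0.7, 0.8, 0.4]
width: 0.0498
grip_force: 0.0
time: 4.42
ee_pos: [0.5283, 0.1518, 0.1277]
eef_rot: [0.462, 0.887, 0.0, 0.0]
ft_force: [-0.8, -0.4, 1.6]
width: 0.0139
grip_force: 25.0
```

Gripped at 13.9 mm (the tab is 14 mm thick). I'll lift 5 mm, turn +52°, and check.

```bash
python3 -m crank '{"steps":[[[0,0,0.2],[0,0,0]],[[0,0,0],[0,0,0.4]],[[0,0,0],[0,0,1]],[[0,0,0],[0,0,1]],[[0,0,0],[0,0,1]],[[0,0,0],[0,0,1]],[[0,0,0],[0,0,1]],[[0,0,0],[0,0,1]],[[0,0,0],[0,0,1]],[[0,0,0],[0,0,1]]]}'
python3 -m crank '{"steps":[[[0,0,0],[0,0,1]],[[0,0,0],[0,0,1]],[[0,0,0],[0,0,0]],[[0,0,0],[0,0,0]],[[0,0,0],[0,0,0]]]}'
python3 meas.py w3
python3 - <<'E'
from h import *
ims=[]
for n,(u0,u1,v0,v1) in(('scene',(320,480,190,310)),('side',(145,295,175,305))):
    ims.append(cv2.resize(shot(n)['pixels'][v0:v1,u0:u1],(400,330),interpolation=2))
cv2.imwrite('pics/crop2.png',np.hstack(ims))
E
```

```text
time: 5.25
ee_pos: [0.5282, 0.1517, 0.1327]
eef_rot: [0.112, 0.994, -0.0, -0.0]
ft_force: [-0.1, -0.3, -1.9]
width: 0.0139
grip_force: 25.0
time: 5.67
ee_pos: [0.5283, 0.1517, 0.1326]
eef_rot: [0.028, 1.0, 0.0, -0.0]
ft_force: [0.3, -1.7, -0.2]
width: 0.0139
grip_force: 25.0
t 5.6667 tcp [0.5283 0.1517 0.1326] closing deg 86.7 tilt z [-0.  0. -1.] j7 0.92 w 0.01390594565460757 F [ 0.3 -1.7 -0.2]
yellow 1407 px [319. 239.] ((514.7464599609375, 151.89710998535156), (13.076624870300293, 16.593143463134766), 4.976038932800293) z [0.1408 0.1648 0.1668]
yellow top 887 px [320. 246.] ((514.2433471679688, 152.83909606933594), (14.036191940307617, 11.108502388000488), 86.5243911743164) z [0.1625 0.1657 0.1669]
guard 51782 px [418. 159.] ((500.56890869140625, 208.33078002929688), (251.16030883789062, 90.56948852539062), 87.46730041503906) z [0.1105 0.1138 0.1151]
black 2229 px [528. 241.] ((521.3612060546875, 253.25048828125), (29.035972595214844, 13.196101188659668), 88.08114624023438) z [0.134  0.158  0.1617]
blue none
```

View pics/crop2.png

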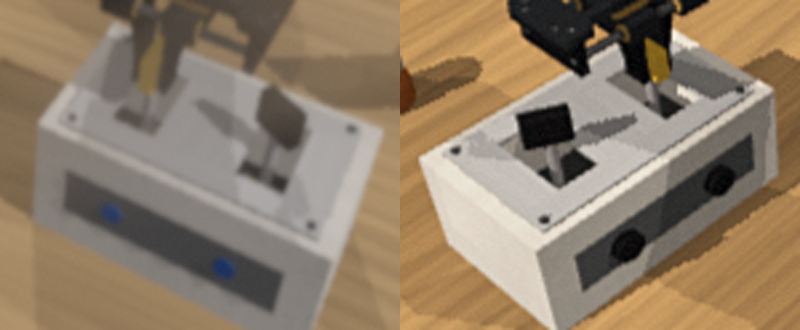

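The tab is now in line with the slot (closing direction 86.7° against 87.45° for the cleaner) and centred, and the black hanger hasn't moved. Drawing straight up.

```bash
python3 -m crank '{"steps":[[[0,0,0.5],[0,0,0.15]],[[0,0,0.5],[0,0,0]],[[0,0,0.5],[0,0,0]],[[0,0,0.5],[0,0,0]],[[0,0,0.5],[0,0,0]],[[0,0,0.5],[0,0,0]],[[0,0,0.5],[0,0,0]],[[0,0,0.5],[0,0,0]],[[0,0,0.5],[0,0,0]],[[0,0,0.5],[0,0,0]]]}'
```

```text
time: 6.65
ee_pos: [0.5282, 0.1518, 0.2589]
eef_rot: [0.02, 1.0, 0.0, 0.0]
ft_force: [-0.1, -1.0, -0.8]
width: 0.014
grip_force: 25.0
```

```bash
python3 -m crank '{"steps":[[[0,-0.4,0],[0,0,0]],[[0,-0.8,0],[0,0,0]],[[0,-1,0],[0,0,0]],[[0,-1,0],[0,0,0]],[[0,-1,0],[0,0,0]],[[0,-1,0],[0,0,0]],[[0,-1,0],[0,0,0]],[[-0.35,-1,0],[0,0,0]],[[0,-1,0],[0,0,0]],[[0,-1,0],[0,0,0]]]}'
python3 -m crank '{"steps":[[[0,-1,0],[0,0,0]],[[0,-1,0],[0,0,0]],[[0,-1,0],[0,0,0]],[[0,-1,0],[0,0,0]],[[0,-1,0],[0,0,0]],[[0,-0.6,0],[0,0,0]],[[0,-0.4,0],[0,0,0]],[[0,0,0],[0,0,0]],[[0,0,0],[0,0,0]]]}'
python3 meas.py w4
python3 - <<'E'
from h import *
c=shot('side');b=shot('scene');P=cloud(c)
cv2.imwrite('pics/crop3.png',np.hstack([cv2.resize(c['pixels'][60:220,270:430],(400,400),interpolation=2),cv2.resize(b['pixels'][90:250,180:340],(400,400),interpolation=2)]))
for d in(c,b):
    P=cloud(d);m=(d['z_map']>0)&(abs(P[...,0]-.52)<.05)&(abs(P[...,1]+.228)<.05)&(P[...,2]>.06);print('lowest z of load',np.sort(P[m][:,2])[[0,5,20]].round(4))
    q=P[m&(P[...,2]<.19)];print('foot',cv2.minAreaRect((q[:,:2]*1000).astype(np.float32)))
E
```

```text
time: 7.48
ee_pos: [0.5187, -0.0804, 0.2573]
eef_rot: [0.021, 1.0, -0.0, -0.0]
ft_force: [0.8, 0.5, -0.8]
width: 0.0139
grip_force: 25.0
time: 8.23
ee_pos: [0.5196, -0.2274, 0.2574]
eef_rot: [0.02, 1.0, 0.001, -0.0]
ft_force: [0.2, 0.7, -1.8]
width: 0.0138
grip_force: 25.0
t 8.2333 tcp [ 0.5196 -0.2274  0.2574] closing deg 87.7 tilt z [-0.     0.001 -1.   ] j7 1.73 w 0.013750614360133213 F [ 0.2  0.7 -1.8]
yellow 113 px [319. 184.] ((501.10028076171875, -226.4772491455078), (19.82074737548828, 2.5646584033966064), 87.07428741455078) z [0.1864 0.1876 0.1887]
yellow top 113 px [319. 184.] ((501.10028076171875, -226.4772491455078), (19.82074737548828, 2.5646584033966064), 87.07428741455078) z [0.1864 0.1876 0.1887]
guard 150 px [637. 223.] ((566.6817626953125, 80.50981140136719), (28.338993072509766, 4.693748474121094), 0.03376351296901703) z [0.1063 0.1093 0.112 ]
black none
blue 2191 px [314. 155.] ((507.27362060546875, -230.72006225585938), (71.7791519165039, 96.88394927978516), 12.623361587524414) z [0.0038 0.0051 0.0065]
lowest z of load [0.1694 0.1719 0.1741]
foot ((520.9208374023438, -225.57667541503906), (24.87367057800293, 62.77277374267578), 87.73613739013672)
lowest z of load [0.1696 0.1703 0.1722]
foot ((521.70703125, -224.82644653320312), (24.176334381103516, 64.49185943603516), 85.4438247680664)
```

View pics/crop3.png

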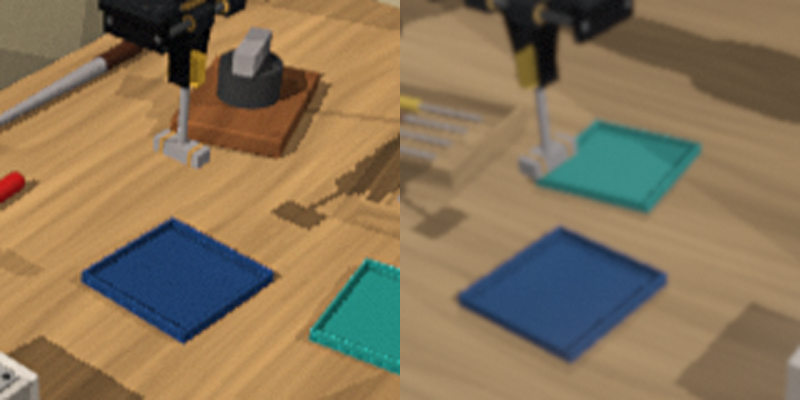

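The foot hangs vertically over the blue tray, its underside at z≈0.170 and its centre at about (0.521, -0.225). The drop to the floor is about 0.166 m. Lowering to about 3 mm short of that, then creeping.

```bash
python3 -m crank '{"steps":[[[0,0,-0.5],[0,0,0]],[[0,0,-1],[0,0,0]],[[0,0,-1],[0,0,0]],[[0,0,-1],[0,0,0]],[[0,0,-1],[0,0,0]],[[0,0,-0.9],[0,0,0]],[[0,0,-0.6],[0,0,0]],[[0,0,-0.5],[0,0,0]],[[0,0,0],[0,0,0]],[[0,0,0],[0,0,0]]]}'
python3 -m crank '{"steps":[[[0,0,-0.05],[0,0,0]],[[0,0,-0.03],[0,0,0]],[[0,0,0],[0,0,0]],[[0,0,0],[0,0,0]]]}'
```

```text
time: 9.22
ee_pos: [0.5195, -0.2277, 0.0949]
eef_rot: [0.02, 1.0, 0.0, -0.0]
ft_force: [0.3, -0.5, 0.4]
width: 0.0145
grip_force: 25.0
time: 9.55
ee_pos: [0.5198, -0.2283, 0.0935]
eef_rot: [0.02, 1.0, -0.0, 0.0]
ft_force: [0.2, -0.1, -1.1]
width: 0.0139
grip_force: 25.0
```

```bash
python3 -m crank '{"steps":[[[0,0,-0.04],[0,0,0]],[[0,0,-0.03],[0,0,0]],[[0,0,0],[0,0,0]],[[0,0,0],[0,0,0]]]}'
```

```text
time: 9.88
ee_pos: [0.5195, -0.2282, 0.0913]
eef_rot: [0.02, 1.0, 0.0, -0.0]
ft_force: [-0.2, -0.3, -1.9]
width: 0.014
grip_force: 25.0
```

```bash
python3 -m crank '{"steps":[[[0,0,-0.03],[0,0,0]],[[0,0,0],[0,0,0]],[[0,0,0],[0,0,0]]]}'
```

```text
time: 10.13
ee_pos: [0.5198, -0.2283, 0.0912]
eef_rot: [0.02, 1.0, -0.0, 0.0]
ft_force: [-1.3, 0.8, 5.1]
width: 0.0143
grip_force: 25.0
```

Contact: +5 N, about 7 N up. I'll open to 40 mm, check, then retreat straight up.

```bash
python3 -m crank '{"steps":[[[0,0,0],[0,0,0]],[[0,0,0],[0,0,0]],[[0,0,0],[0,0,0]],[[0,0,0],[0,0,0]],[[0,0,0],[0,0,0]],[[0,0,0],[0,0,0]]]}' 40
python3 -m crank '{"steps":[[[0,0,0.3],[0,0,0]],[[0,0,0.6],[0,0,0]],[[0,0,1],[0,0,0]],[[0,0,1],[0,0,0]],[[0,0,1],[0,0,0]],[[0,0,1],[0,0,0]],[[0,0,1],[0,0,0]],[[0,0,0.6],[0,0,0]],[[0,0,0],[0,0,0]],[[0,0,0],[0,0,0]]]}'
python3 meas.py w5
python3 - <<'E'
from h import *
c=shot('side');b=shot('scene')
cv2.imwrite('pics/crop4.png',np.hstack([cv2.resize(c['pixels'][100:220,270:390],(400,400),interpolation=2),cv2.resize(b['pixels'][130:250,180:300],(400,400),interpolation=2)]))
for d in(c,b):
    P=cloud(d);h=cv2.cvtColor(d['pixels'],cv2.COLOR_BGR2HSV).astype(int)
    near=(d['z_map']>0)&(abs(P[...,0]-.52)<.05)&(abs(P[...,1]+.228)<.05)
    for nm,m in(('tab',near&(P[...,2]>.094)&(P[...,2]<.128)),('foot',near&(P[...,2]>.008)&(P[...,2]<.024))):
        q=P[m];print(nm,cv2.minAreaRect((q[:,:2]*1000).astype(np.float32)),q[:,2].max().round(4))
E
```

```text
time: 10.63
ee_pos: [0.5195, -0.2282, 0.0905]
eef_rot: [0.02, 1.0, 0.0, -0.0]
ft_force: [0.1, 0.8, 0.3]
width: 0.0387
grip_force: 0.0
time: 11.47
ee_pos: [0.5199, -0.2282, 0.2541]
eef_rot: [0.02, 1.0, -0.0, 0.001]
ft_force: [-0.3, 0.0, -0.4]
width: 0.0396
grip_force: 0.0
t 11.4667 tcp [ 0.5199 -0.2282  0.2541] closing deg 87.7 tilt z [ 0.002 -0.001 -1.   ] j7 1.73 w 0.03960300979630755 F [-0.3  0.  -0.4]
yellow 655 px [319. 188.] ((520.2140502929688, -227.82235717773438), (13.398063659667969, 38.99925231933594), 87.97980499267578) z [0.1147 0.1249 0.1261]
yellow top 604 px [319. 190.] ((520.3278198242188, -227.8111114501953), (13.402305603027344, 38.725833892822266), 88.23841094970703) z [0.1237 0.125  0.1262]
guard 29 px [638. 230.] ((575.7734985351562, 79.77802276611328), (2.1773290634155273, 10.327875137329102), 85.39868927001953) z [0.1063 0.1077 0.1098]
black none
blue 26 px [289. 154.] ((501.0823059082031, -264.2034606933594), (5.008947849273682, 6.291381359100342), 86.88607788085938) z [0.0044 0.0052 0.0062]
tab ((520.3411865234375, -226.11170959472656), (19.43860626220703, 42.458656311035156), 87.36797332763672) 0.1269
foot ((528.1773071289062, -229.8709716796875), (77.30646514892578, 95.30393981933594), 0.13823302090168) 0.0239
tab ((522.0677490234375, -226.6611328125), (16.12495994567871, 42.39174270629883), 86.19076538085938) 0.1254
foot ((521.6815795898438, -227.857421875), (24.676454544067383, 63.281829833984375), 87.1711196899414) 0.0226
```

View pics/crop4.png

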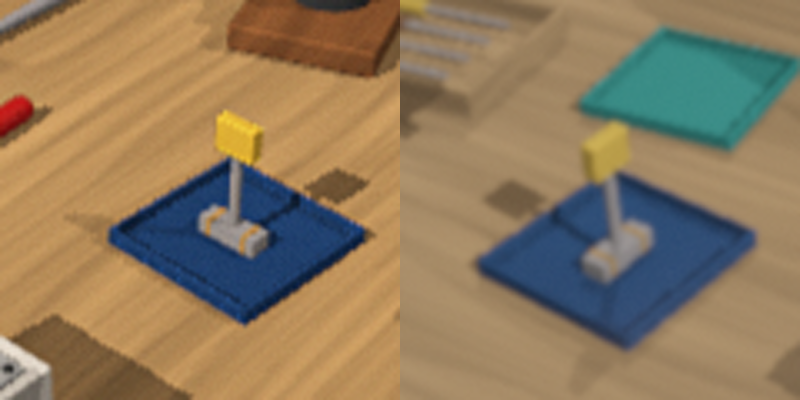

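The hanger stands upright in the middle of the blue tray, with the tab centre over the foot and its top at 0.125. The robot is clear.

```bash
python3 -c "
from h import *
print(ticket.close_job())"
```

```text
the job is handed in; nothing more can be done
None
```

I turned the yellow hanger in line with its slot, drew it straight up out of the cleaner and stood it upright within about 3 mm of the blue tray's centre, and handed the job in at about 11.5 s; the black hanger had not moved when last in view, after the turn, and the judge's result was not shown.

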